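Tighten a clamp nut with a preset click wrench and stop at the first click

ROBOT

A 6-joint arm with a two-finger parallel gripper is mounted at the origin on a cart in front of the work surface, level with it; the furniture and walls round the work are solid. World frame = base frame: x ahead of the robot, y to its left, z up, the work surface at z = 0. Lengths are in mm, angles in degrees, forces in N, time in s.
With the tool pointing down it reaches from about 300 to 825 mm from the base axis. Payload 5.4 kg.
Tool frame: the origin (TCP) lies between the finger pads, 19 mm behind the fingertips; this is the grasp point; z points along the fingers, y is the line along which they close (so a half turn about z gives the same grasp; the last joint's range is limited). The gripper opens to 92 mm and grips with 3 to 60 N. Pads are 20 mm wide; open, the fingers measure 128 mm over their backs; the gripper's body (75 mm by 189 mm) begins 69 mm behind the grasp point.
Start: joints at [61.816, 9.076, 91.501, -0, 79.423, -12.038], TCP at [159.909, 552.3, 233.301] pointing down, gripper open.
Joint ranges: [-166.64, 166.64], [-54.1, 131.32], [10.49, 154.53], [-73.88, 253.88], [9.74, 151.15], [-171.62, 171.62]. Speed limits (degrees/s): [147.25, 147.25, 180, 180, 180, 180].

INTERFACE

Orientations are given as [roll, pitch, yaw] about the fixed x, y, z axes, in that order (R = Rz(yaw) Ry(pitch) Rx(roll)).
In Python, from workcell import status, imaging, job gives the robot as it stands. The module is installed in compiled form; this text tells all that it offers.
- The arm moves only by the shell command python3 -m creep 'ROWS' [FORCE]. ROWS is text: rows parted by semicolons, each of 7 numbers parted by spaces: the shift along the tool's x, y, z each as a share of 60 mm, from -1 to 1, then the turn, a rotation vector about the tool's x, y, z each as a share of 10 degrees, from -1 to 1, then the opening, from 0 (shut) to 1 (fully open). In form: tx ty tz ax ay az claw; .... A call has 1 to 8 rows; each row shifts and turns the commanded pose from where the row before left it, along the tool's axes as they then stand; what a row does not reach is not made up. A row lasts 1/8 s, in which the tool goes at most 62.5 mm and 10.7 degrees, less where a joint would pass 70% of its speed; a pose out of reach is approached as far as the arm can. A call with a number of a shift or a turn outside -1 to 1 is refused whole. A call with a gripper value outside its range is refused whole. The fingers move at their own pace and stop on an object; FORCE is the grip in N (left out, the last holds). Time passes only in rows, so rows that do not move let the fingers close. It gives the time, the measured TCP pose, the force, the opening and the grip force at its end, in the units of the state.
- status.sense(): the state, without advancing time (a new reading comes with each control period).
- imaging.get_image(name): name is "side" or "top"; returns a dict with "img" (384x512x3 uint8, blue, green, red), "fx", "fy", "cx", "cy" (pixels), "dist" ([k1, k2, p1, p2, k3] as OpenCV has them; the pictures are not rectified), "camera_from_world" (4x4, takes a point from world to camera coordinates). Camera axes: x right, y down, z forward; pixel columns grow to the right and rows downward; lengths in mm; the calibration is good to about 2 mm. A picture is of the moment at which its call begins. There is no depth.
- job.finish_job(): hands the job in; it is judged then, once.
Trained networks look in a picture, given as the dict that the camera call returned (one of the last four; its "shot" number tells which), for a name from the list of things; names that differ only in an ending like _2 or _b are one class to them, and where a whole thing is asked for, a point or a joint stands for the part that bears it (a point fixed in the world has none). Each returns a list of dicts, best first, with "score" (0 to 1); they miss things now and then, are a little off and sometimes report something else, mostly with a low value. They report only what shows in the picture. A call takes as long as a camera call.
- imaging.spot_in(target, picture): "rect" ([left, top, right, bottom] as shares, 0 to 1, of the picture: columns of its width, rows of its height, round what is visible of it).
- imaging.silhouettes(target, picture): "region" (384x512 bool, what is visible of it) and "rect" ([left, top, right, bottom] as shares, 0 to 1, of the picture: columns of its width, rows of its height, round what is visible of it).
- imaging.landmark_of(target, picture): "xy" ([column, row] as shares, 0 to 1, of the picture: columns of its width, rows of its height: a listed point, or the origin of a listed thing).
The state is a dict: "time_s": time; "joints": joint angles; "joint_velocities": joint speeds; "joint_efforts": joint torques, N m; "tool_pos": TCP position; "ee_rot": TCP orientation; "ft_force": force on the tool from outside, world axes, zero at the start; "torque": the same for the moment, N m; "finger_gap": opening from 0.0 (shut) to 1.0 (fully open); "gripper_force": force on a finger pad.
Only numpy, scipy, OpenCV 4.12 (cv2) and the standard library are available. Lean on these libraries where they do the work, as an engineer would, in place of code of your own. Each camera call takes 0.05 s, during which the arm holds its last target. There are 200 camera calls.

TASK

Press the red tab of the holder's sprung keeper so that it snaps open, then lift the click wrench out and set its square socket fully down on the brass nut of the blue strap clamp, whichever way round leaves its handle room to swing. Let go of it there, take it again by its black grip and turn the nut clockwise until it is tight and the wrench clicks for the first time; stop at once, before a second click, and let go, leaving the wrench on the nut and the keeper open. The wrench must not click before the nut is tight, and the spray tube, the jar with the black cap and the two spools must be left standing where they are.

Things in the scene. Friction and masses are not known exactly. Their poses are not given: they have to be found in the camera images.
- wrench: Head of the loose click wrench (about 0.33 kg in all): steel barrel 56 mm across, 28 mm high. Origin at the centre of its underside, z up, x along the handle while joint click = 0. A 33 mm square socket, sides along x and y, 20 mm deep, opens down: it goes on the nut in four ways a quarter turn apart. At the start it lies level in the holder, underside 40 mm above the counter
- wrench_neck (a point): Point on the axis of the bare steel neck, 45 mm from the barrel's axis and 18 mm above its underside. It balances about 16 mm from the barrel's axis. The neck is 14 mm square and runs from 28 to 90 mm from the barrel's axis. x points out along the handle, z up
- wrench_grip (a point): Middle of the round black grip (22 mm across, two red rings, 90 to 157 mm from the barrel's axis), 122 mm from the barrel's axis, on the handle's axis; x points out along the handle, z up
- wrench_socket (a point): Centre of the roof of the square socket, 20 mm above the barrel's underside; 1 mm above nut_top when the wrench is fully seated
- click (a joint): Slip clutch, rad: the handle's angle relative to the wrench's head, growing as the handle turns clockwise seen from above. Detents at 0 (start), 0.30 (first click), 0.60 (second click). Against a tight nut the handle springs up to the set torque, about 0.6 N m (5 N at the grip), at about 0.11 rad, then eases off and from 0.15 rad snaps by itself to 0.30
- nut_top (a point): Centre of the top of the square brass nut, 71 mm above the counter; x, y along the sides of the square and turning with the nut, z up. The nut is 30 mm square and 19 mm high, its top 6 mm stepped in to 26 mm; it stands on a 60 mm washer whose top, 52 mm above the counter, carries the seated barrel
- nut (a joint): Angle of the nut, rad, growing clockwise seen from above; starts at 0.40 to 0.55, is stopped dead (tight) at 0.8. Turning it takes about 0.1 N m until then, and it stays where it is left
- fixture: Fixed clamp fixture on the counter in front of the ovens: steel base plate 60 (x) x 100 (y) x 12 mm, blue strap along y over a workpiece and a heel block, nothing on it higher than the nut at its centre. Origin under the nut's axis, on the counter. The ovens' fronts stand at x = 0.52 m up to 60 mm above the counter and slope back above that
- holder: Fixed wrench holder: grey plate 130 x 50 x 8 mm (x = -30 to 100 mm), a 44 mm round post 40 mm high at its origin under the barrel, and at x = 78 mm an upturned steel hook (12 mm along x, 30 mm across) in which the neck lies, lips up to 63 mm, two ears up to 74 mm on its -y side. Origin on the counter under the post; x along the stored handle, z up
- keeper (a joint): Over-centre sprung keeper over the hook's mouth, hinged at x = 78, y = -18.5, z = 70.5 mm of the holder about the holder's x axis: 0 closed (level bar over the neck), 1.4 rad open (bar standing up to about 97 mm, clear of the neck, tab hanging down). Pressing the red tab down (about 2 N) opens it; past the middle (0.7 rad) it snaps open and stays
- keeper_tab (a point): Centre of the top of the red tab (22 x 26 mm) of the keeper, 34 mm from its hinge on the holder's -y side, 73 mm above the counter when closed; it swings down as the keeper opens
- spray_tube: Bystander: standing red and white tube, 41 mm across, 154 mm high; origin at the centre of its underside
- jar: Bystander: standing clear jar with a green label and black cap, 40 mm across, 105 mm high; origin at the centre of its underside
- red_spool: Bystander: standing red spool, 42 mm across, 50 mm high, beside the holder's post end; origin at the centre of its underside
- white_spool: Bystander: standing white spool, 40 mm across, 36 mm high, beside the fixture; origin at the centre of its underside. The seated wrench's handle passes above it

How it is judged:
By the outcome, as a careful person would: the job done as asked, in the order asked, and still so for the second after the job is handed in, with the robot touching nothing.
It also fails if it takes over 48 s, if anything falls off the work surface, if the arm or the gripper's body presses on something with over 40 N, if the wrist force passes 120 N, or if a joint passes its speed limit or range.

## Working session

There is one attempt and no reset: what is moved stays moved. The work goes in short steps, Python scripts to look and compute and a shell command to move; the robot and the scene stay as the last step left them, time stands still between calls to the robot, and variables do not carry over. Pictures are saved under pics/ and viewed, at most 10 in all, crops included, and the job is handed in when it is done.

```bash
mkdir -p pics; cat > h.py <<'E'
import numpy as np, cv2
from scipy.optimize import least_squares
from workcell import status, imaging, job
def shots(): return {n:imaging.get_image(n) for n in("side","top")}
def K(p): return np.array([[p["fx"],0,p["cx"]],[0,p["fy"],p["cy"]],[0,0,1.]])
def proj(p,X):
    T=np.array(p["camera_from_world"]); r=cv2.Rodrigues(T[:3,:3])[0]
    return cv2.projectPoints(np.array(X,float).reshape(-1,1,3),r,T[:3,3],K(p),np.array(p["dist"],float))[0].reshape(-1,2)
def ray(p,px):
    T=np.array(p["camera_from_world"]); u=cv2.undistortPoints(np.array(px,float).reshape(1,1,2),K(p),np.array(p["dist"],float)).ravel()
    R=T[:3,:3]; return -R.T@T[:3,3], R.T@np.array([u[0],u[1],1])
def atz(p,px,z):
    o,d=ray(p,px); return o+d*(z-o[2])/d[2]
def lm(t,p,n=1):
    return [(round(r["score"],2),np.array(r["xy"])*[512,384]) for r in imaging.landmark_of(t,p)[:n]]
def tri(obs):
    A=np.zeros((3,3));b=np.zeros(3)
    for p,px in obs:
        o,d=ray(p,px);d=d/np.linalg.norm(d);M=np.eye(3)-np.outer(d,d);A+=M;b+=M@o
    return np.linalg.solve(A,b)
E
python3 - <<'E'
from h import *
np.set_printoptions(precision=1,suppress=True)
s=shots()
for n,p in s.items():
    cv2.imwrite(f"pics/{n}0.png",p["img"])
    T=np.array(p["camera_from_world"]);print(n,-T[:3,:3].T@T[:3,3],T[2,:3])
Z=dict(wrench=40,wrench_neck=58,wrench_grip=58,nut_top=71,fixture=0,holder=0,keeper_tab=73,spray_tube=0,jar=0,red_spool=0,white_spool=0)
for t,z in Z.items():
    o=[]
    for n,p in s.items():
        for sc,xy in lm(t,p): o.append((p,xy)); print(t,n,sc,xy,atz(p,xy,z)[:2])
    if len(o)==2: print("   tri",tri(o))
print(status.sense())
E
```

```text
side [  267.1 -1033.6   636.7] [ 0.2  0.8 -0.5]
top [ 329.7 -188.6  925.4] [ 0.2  0.  -1. ]
wrench side 0.96 [248.6 153.5] [461.2  13.6]
wrench top 0.9 [184.3 184.9] [475.2 -11.8]
   tri [464.2 -14.5  56.7]
wrench_neck side 0.55 [252.  160.5] [456.9 -55. ]
wrench_neck top 0.84 [202.6 186.6] [469.  -58.2]
   tri [462.5 -58.1  60.3]
wrench_grip side 0.58 [262.8 179.2] [ 464.5 -145.5]
wrench_grip top 0.73 [234.8 193.8] [ 453.3 -133.9]
   tri [ 460.7 -134.1   50.3]
nut_top side 0.55 [283.8 210.1] [ 477.  -290.8]
fixture side 0.64 [282.5 238. ] [ 475.2 -295.1]
fixture top 0.81 [300.1 188.3] [ 478.  -292.3]
   tri [ 477.2 -292.4   -2.3]
holder side 0.73 [253.1 176.6] [462.4 -38.9]
holder top 0.94 [187.1 190.3] [468.3 -11.3]
   tri [469.9  -7.3 -20.1]
keeper_tab side 0.61 [235.9 165.3] [409.8 -94.5]
keeper_tab top 0.74 [213.4 214. ] [404.  -87.5]
   tri [407.7 -87.2  68.6]
spray_tube side 0.61 [292.7 271.8] [ 469.  -400.2]
spray_tube top 0.71 [302.4 191.3] [ 470.6 -298. ]
   tri [ 491.1 -309.9  -91. ]
jar side 0.98 [307.4 299.1] [ 476.4 -476.2]
jar top 0.96 [371.9 189. ] [ 479.3 -471.2]
   tri [ 478.9 -472.3   -4.4]
red_spool top 0.8 [158.2 187. ] [475.4  61. ]
white_spool side 0.49 [273.9 214.7] [ 476.6 -210. ]
white_spool top 0.81 [266.4 190.9] [ 470.2 -208.5]
   tri [ 473.6 -209.    -1. ]
{'time_s': 1.2, 'joints': array([ 61.8,   9.1,  91.5,  -0. ,  79.4, -12. ]), 'joint_velocities': array([-0.1,  0.1,  0. ,  0. ,  0.1, -0. ]), 'joint_efforts': array([ -0. , -38.6, -32.2,   0.1,   0. ,  -0. ]), 'tool_pos': array([159.9, 552.3, 233.3]), 'ee_rot': array([180. ,   0. , 163.9]), 'ft_force': array([-0. ,  0.2,  0.1]), 'torque': array([ 0., -0., -0.]), 'gripper_force': 0.0, 'finger_gap': 1.0027616837711326}
```

View images.

```bash
python3 - <<'E'
import cv2
a=cv2.imread('pics/top0.png');b=cv2.imread('pics/side0.png')
cv2.imwrite('pics/t1.png',cv2.resize(a[110:290,130:430],None,fx=2.6,fy=2.6,interpolation=3))
cv2.imwrite('pics/s1.png',cv2.resize(b[90:330,150:430],None,fx=2.5,fy=2.5,interpolation=3))
E
```

```text
(no output)
```

View pics/t1.png

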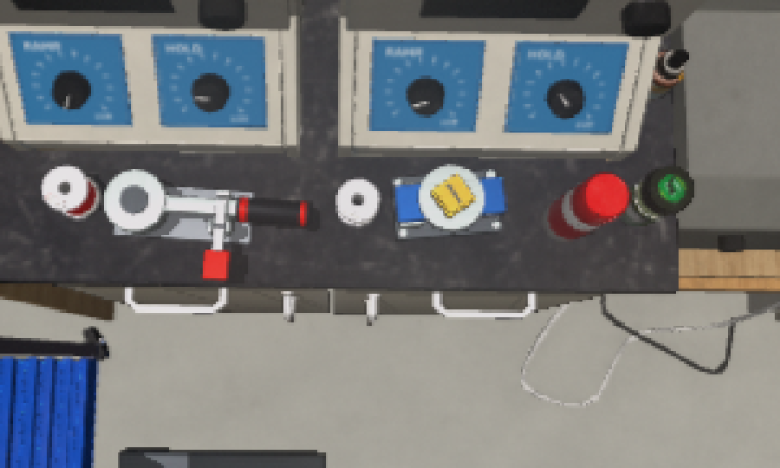

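View pics/s1.png

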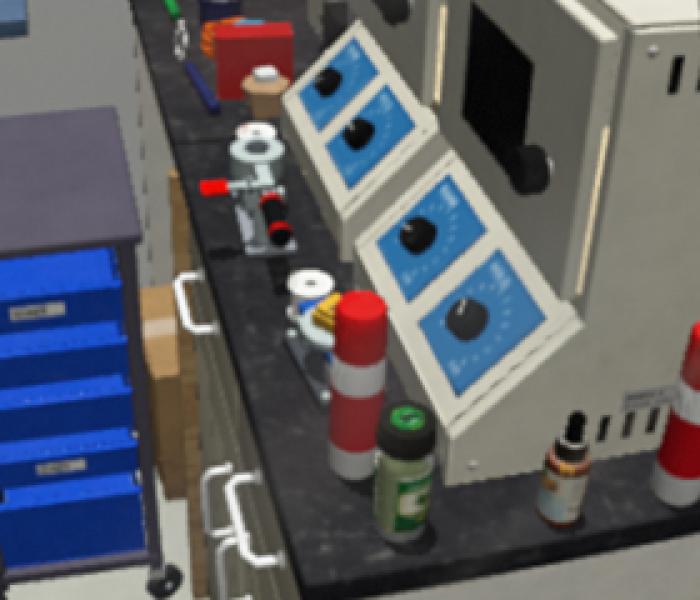

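The top crop shows the holder with its handle toward −y and the tab toward the robot at (215,264). The yellow nut is rotated at (452,196), with the tube and jar to its right and the white spool at (357,200). The side crop agrees. Next I'll refine the poses and the oven slope.

```bash
cat >> h.py <<'E'
def hullmask(p,groups,S=4):
    m=np.zeros((384*S,512*S),np.uint8)
    for g in groups:
        q=(proj(p,g)+.5)*S
        cv2.fillConvexPoly(m,cv2.convexHull(np.round(q).astype(np.int32)),255)
    return cv2.resize(m,(512,384),interpolation=cv2.INTER_AREA)/255.
def sq(x,y,yaw,a,z):
    c,s=np.cos(yaw),np.sin(yaw);return [[x+c*u-s*v,y+s*u+c*v,z] for u,v in((a,a),(a,-a),(-a,-a),(-a,a))]
def yellow(p):
    i=p["img"].astype(float);return np.clip((np.minimum(i[...,1],i[...,2])-i[...,0]-20)/60,0,1)
def nutgroups(x,y,yaw): return [sq(x,y,yaw,15,52)+sq(x,y,yaw,15,65),sq(x,y,yaw,13,65)+sq(x,y,yaw,13,71)]
E
python3 - <<'E'
from h import *
from scipy.optimize import minimize
np.set_printoptions(precision=1,suppress=True)
s=shots(); T=s["top"];Sd=s["side"]
w=yellow(T);box=np.zeros_like(w);box[165:210,285:325]=1;w*=box
def c(v): return np.abs(hullmask(T,nutgroups(v[0],v[1],v[2]/57.3))-w).sum()
best=[]
for yw in range(-50,-10,8):
    r=minimize(c,[477,-292,yw],method="Nelder-Mead",options=dict(initial_simplex=[[477,-292,yw],[482,-292,yw],[477,-287,yw],[477,-292,yw+8]]))
    best.append((r.fun,r.x));print(r.fun,r.x)
print("yellow area",w.sum())
# barrel & masks
for t,z in (("wrench",0),("spray_tube",0),("fixture",0),("white_spool",0),("keeper_tab",0)):
    for n,p in s.items():
        for r in imaging.silhouettes(t,p)[:1]:
            print(t,n,r["score"],np.array(r["rect"])*[512,384,512,384])
for px in ((181.5,186.5),): print("barrel top", atz(T,px,68))
# red tab centroid, red rings, black grip
i=T["img"].astype(int); red=(i[...,2]>150)&(i[...,1]<70)
n,l,st,ce=cv2.connectedComponentsWithStats(red.astype(np.uint8))
for k in range(1,n):
    if st[k,4]>3: print("red",st[k],ce[k],atz(T,ce[k],73)[:2],atz(T,ce[k],58)[:2])
print("oven top corner",tri([(T,(383,123.5)),(Sd,(383,219))]),"bottom",tri([(T,(374,170)),(Sd,(332,281))]))
E
```

```text
35.36274509803922 [ 478.3 -294.2  -51.7]
37.462745098039214 [ 477.4 -293.5  -54.2]
36.22352941176471 [ 477.6 -294.1  -52.5]
36.79803921568627 [ 477.8 -294.7  -52.6]
37.1078431372549 [ 478.2 -293.5  -53.3]
yellow area 147.60000000000002
wrench side 0.83 [240.2 144.2 265.4 187.6]
wrench top 0.65 [169.6 174.5 247.5 200. ]
spray_tube side 0.75 [279.9 208.1 301.2 283. ]
spray_tube top 0.59 [334.3 178.2 372.7 202.2]
fixture side 0.95 [262.1 208.4 286.5 256.8]
fixture top 0.95 [280.2 175.6 323.5 196. ]
white_spool side 0.65 [264.1 199.5 283.  220. ]
white_spool top 0.71 [259.5 177.9 277.6 198.1]
keeper_tab top 0.49 [207.  189.4 219.4 218.2]
barrel top [466.8 -11.   68. ]
red [ 53 142  25  42 680] [ 64.9 162.4] [518.1 261.2] [521.5 269.1]
red [355 177  17  18 226] [362.8 184.8] [ 476.9 -428.3] [ 479.5 -432.5]
red [222 186   3   9  21] [223.  189.7] [ 460.1 -107.5] [ 462.4 -106.1]
red [245 188   3   8  16] [245.6 191.6] [ 456.6 -159.4] [ 458.8 -158.9]
red [208 206  10  11  96] [212.3 211.3] [410.2 -84.8] [411.6 -83. ]
oven top corner [ 605.1 -456.4  147.8] bottom [ 522.6 -469.    29.4]
```

```bash
python3 - <<'E'
import cv2
a=cv2.imread('pics/top0.png')[165:210,270:335]
cv2.imwrite('pics/n1.png',cv2.resize(a,None,fx=12,fy=12,interpolation=cv2.INTER_CUBIC))
E
```

```text
(no output)
```

View pics/n1.png

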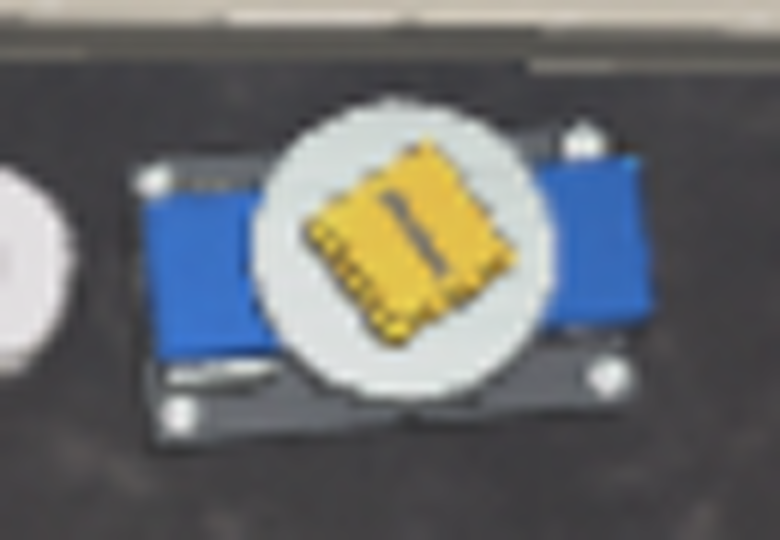

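The nut's top has corners at (305,220), (430,140) and (515,255) in the crop, so its sides lie at a yaw of about −53° (mod 90). Handle directions −53° and 37° run into the ovens, and −143° would put the gripper against the tube. I'll use 127°, which passes over the white spool.

```bash
python3 -m creep '-.574 -.757 0 0 0 0 0;-.574 -.757 0 0 0 0 0;-.574 -.757 0 0 0 0 0;-.574 -.757 0 0 0 0 0;-.574 -.757 0 0 0 0 0;-.574 -.757 0 0 0 0 0;-.574 -.757 0 0 0 0 0;-.574 -.757 0 0 0 0 0' 20; python3 -m creep '-.574 -.757 0 0 0 0 0;-.574 -.757 0 0 0 0 0;-.574 -.757 0 0 0 0 0;-.574 -.757 0 0 0 0 0;0 0 0 0 0 1 0;0 0 0 0 0 1 0;0 0 0 0 0 1 0;0 0 0 0 0 1 0';  python3 -m creep '0 0 0 0 0 1 0;0 0 0 0 0 1 0;0 0 0 0 0 1 0;0 0 0 0 0 .74 0;0 0 0 0 0 0 0'
cat >> h.py <<'E'
from scipy.spatial.transform import Rotation as Ro
def goto(x,y,z,yaw=None):
    s=status.sense();R=Ro.from_euler('xyz',s["ee_rot"],degrees=True)
    d=R.inv().apply(np.array([x,y,z])-s["tool_pos"])/60
    print("pos",s["tool_pos"],"rpy",s["ee_rot"],"t",s["time_s"],"shift/60",np.round(d,3))
    if yaw is not None:
        rv=(R.inv()*Ro.from_euler('xyz',[180,0,yaw],degrees=True)).as_rotvec(degrees=True);print("turn/10",np.round(rv/10,3))
E
python3 -c "
from h import *
goto(405,-86,100,86.5)"
```

```text
time_s: 2.8
tool_pos: [324.0, 125.0, 233.7]
ee_rot: [180.0, 0.1, 163.9]
ft_force: [1.5, -0.3, 0.9]
finger_gap: 0.153
gripper_force: 0.0
time_s: 3.8
tool_pos: [405.3, -86.2, 233.4]
ee_rot: [180.0, 0.0, 123.5]
ft_force: [-0.6, 0.0, 0.4]
finger_gap: 0.002
gripper_force: 0.0
time_s: 4.42
tool_pos: [405.3, -86.2, 233.4]
ee_rot: [180.0, 0.0, 86.5]
ft_force: [-0.9, -0.4, -0.6]
finger_gap: 0.005
gripper_force: 0.0
pos [405.31869599 -86.16917441 233.38331239] rpy [1.79990210e+02 5.15823035e-03 8.65345173e+01] t 4.425 shift/60 [ 0.003 -0.006  2.223]
turn/10 [0.001 0.001 0.003]
```

```bash
python3 -m creep '0 0 .9 0 0 0 0;0 0 .9 0 0 0 0;0 0 .4 0 0 0 0;0 0 0.15 0 0 0 0;0 0 .15 0 0 0 0;0 0 .15 0 0 0 0;0 0 .12 0 0 0 0;0 0 0 0 0 0 0'; python3 -m creep '0 0 -.5 0 0 0 0;0 0 -1 0 0 0 .4;0 0 -.6 0 0 0 .4;0 0 0 0 0 0 .4'
python3 - <<'E'
from h import *
s=shots()
a=cv2.resize(s["top"]["img"][150:240,150:270],None,fx=3.3,fy=3.3,interpolation=3)
b=cv2.resize(s["side"]["img"][120:210,205:325],None,fx=3.3,fy=3.3,interpolation=3)
cv2.imwrite("pics/k.png",np.hstack([a,b]))
goto(464,-56.5,58,86.5)
E
```

```text
time_s: 5.42
tool_pos: [405.0, -86.0, 66.7]
ee_rot: [-180.0, -0.0, 86.5]
ft_force: [-0.4, 0.4, 0.4]
finger_gap: 0.003
gripper_force: 0.0
time_s: 5.92
tool_pos: [407.4, -87.3, 196.5]
ee_rot: [179.6, 0.2, 86.5]
ft_force: [0.3, 0.6, -0.3]
finger_gap: 0.309
gripper_force: 0.0
pos [405.0988775  -86.0541537  192.65005087] rpy [-1.79986785e+02 -3.12715419e-03  8.64573079e+01] t 6.025 shift/60 [0.552 0.95  2.244]
turn/10 [-0.001 -0.    -0.004]
```

View pics/k.png

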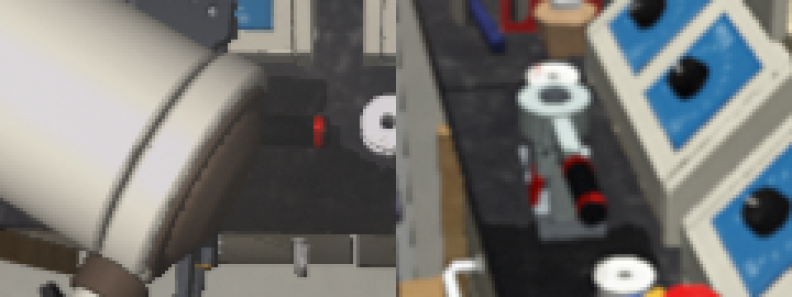

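The keeper is open: the side view shows the tab hanging at (537,185). Now I'll grasp the neck.

```bash
python3 -m creep '.276 .475 0 0 0 0 .4;.276 .475 0 0 0 0 .4;0 0 .8 0 0 0 .4;0 0 .8 0 0 0 .4;0 0 .4 0 0 0 .4;0 0 .24 0 0 0 .4;0 0 0 0 0 0 .4' 40;  python3 -m creep '0 0 0 0 0 0 .4;0 0 0 0 0 0 0;0 0 0 0 0 0 0;0 0 0 0 0 0 0;0 0 0 0 0 0 0;0 0 0 0 0 0 0'; python3 -c "
from h import *
goto(464,-56.5,58,86.5)"
```

```text
time_s: 6.9
tool_pos: [463.0, -56.2, 57.2]
ee_rot: [-179.8, -0.1, 86.4]
ft_force: [1.6, 0.3, -0.4]
finger_gap: 0.399
gripper_force: 0.0
time_s: 7.65
tool_pos: [465.7, -57.1, 59.5]
ee_rot: [179.8, 0.0, 86.4]
ft_force: [5.2, -0.3, 0.9]
finger_gap: 0.146
gripper_force: 39.9
pos [465.67741516 -57.07053995  59.54494647] rpy [1.79811556e+02 4.05774476e-02 8.64418369e+01] t 7.65 shift/60 [ 0.008 -0.029  0.026]
turn/10 [ 0.019  0.004 -0.006]
```

```bash
python3 -m creep '0 0 -.3 0 0 0 0;0 0 -.6 0 0 0 0;0 0 -.5 0 0 0 0;0 0 0 0 0 .5 0;0 0 0 0 0 .8 0;0 0 0 0 0 .8 0;0 0 0 0 0 .8 0;0 0 0 0 0 .8 0';  python3 -m creep '0 0 0 0 0 .8 0;0 0 0 0 0 .8 0;0 0 0 0 0 .8 0;0 0 0 0 0 .8 0;0 0 0 0 0 .8 0;0 0 0 0 0 .8 0;0 0 0 0 0 .8 0;0 0 0 0 0 .8 0';  python3 -m creep '0 0 0 0 0 .8 0;0 0 0 0 0 .8 0;0 0 0 0 0 .8 0;0 0 0 0 0 .8 0;0 0 0 0 0 .7 0;0 0 0 0 0 0 0'; python3 -c "
from h import *
goto(450.5,-257.5,143,-53)"
```

```text
time_s: 8.65
tool_pos: [462.2, -56.0, 141.1]
ee_rot: [-179.7, 0.1, 49.2]
ft_force: [-0.4, -0.4, -3.7]
finger_gap: 0.147
gripper_force: 39.9
time_s: 9.65
tool_pos: [462.1, -56.0, 141.1]
ee_rot: [-180.0, 0.3, -14.8]
ft_force: [0.5, -0.2, -2.6]
finger_gap: 0.151
gripper_force: 39.9
time_s: 10.4
tool_pos: [462.6, -56.1, 141.3]
ee_rot: [179.9, 0.2, -53.5]
ft_force: [0.7, -0.3, -2.9]
finger_gap: 0.148
gripper_force: 39.9
pos [462.58934511 -56.07721892 141.33244974] rpy [179.85319449   0.20673551 -53.46720737] t 10.4 shift/60 [ 2.577  2.16  -0.032]
turn/10 [ 0.015  0.021 -0.047]
```

```bash
python3 -m creep '.515 .432 0 0 0 0 0;.515 .432 0 0 0 0 0;.515 .432 0 0 0 0 0;.515 .432 0 0 0 0 0;.515 .432 0 0 0 0 0;0 0 0 0 0 0 0;0 0 0 0 0 0 0'; python3 - <<'E'
from h import *
np.set_printoptions(precision=1,suppress=True)
s=shots()
a=cv2.resize(s["top"]["img"][140:240,230:350],None,fx=3.3,fy=3.3,interpolation=3)
b=cv2.resize(s["side"]["img"][170:270,220:340],None,fx=3.3,fy=3.3,interpolation=3)
cv2.imwrite("pics/c.png",np.hstack([a,b]))
goto(450.5,-257.5,143,-53)
for t,z in (("wrench",123),("wrench_neck",141),("wrench_grip",141),("wrench_socket",143),("nut_top",71),("fixture",0)):
    o=[]
    for n,p in s.items():
        for sc,xy in lm(t,p): o.append((p,xy)); print(t,n,sc,xy,atz(p,xy,z)[:2])
    if len(o)==2: print("   tri",tri(o))
E
```

```text
time_s: 11.28
tool_pos: [451.1, -256.9, 141.9]
ee_rot: [180.0, 0.2, -53.5]
ft_force: [0.9, -0.2, -3.2]
finger_gap: 0.15
gripper_force: 39.9
pos [ 451.5 -256.5  142.2] rpy [180.    0.1 -53.4] t 11.375 shift/60 [ 0.  0. -0.]
turn/10 [ 0.  0. -0.]
wrench side 0.61 [287.6 191.2] [ 481.1 -299.1]
wrench_neck side 0.57 [268.9 174. ] [ 452.6 -256.2]
wrench_neck top 0.54 [288.  189.3] [ 452.9 -251. ]
   tri [ 453.6 -251.3  137.9]
wrench_grip side 0.52 [240.1 164.6] [ 401.8 -206.7]
wrench_grip top 0.78 [263.  212.2] [ 403.6 -199. ]
   tri [ 403.5 -199.   136.4]
wrench_socket side 0.68 [286.6 181.9] [ 479.3 -295.5]
nut_top side 0.68 [281.2 238.8] [ 448.9 -379.3]
fixture side 0.74 [281.8 238. ] [ 473.7 -294.8]
fixture top 0.64 [289.  188.3] [ 477.6 -264.8]
   tri [ 481.5 -266.8  -24.2]
```

View pics/c.png

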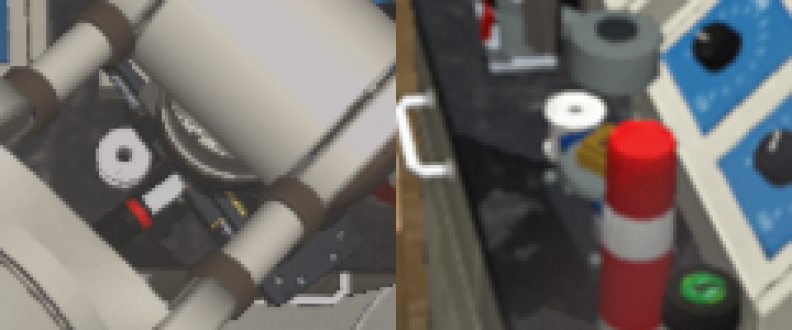

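```bash
python3 -m creep '0 .014 .4 0 0 0 0;0 0 .37 0 0 0 0;0 0 .08 0 0 0 0;0 0 .08 0 0 0 0;0 0 .08 0 0 0 0;0 0 0 0 0 0 0'; python3 -c "
from h import *
goto(450.5,-257.5,70,-53);print(status.sense()['ft_force'],status.sense()['torque'])"
```

```text
time_s: 12.72
tool_pos: [451.9, -258.8, 83.8]
ee_rot: [-180.0, -0.1, -53.5]
ft_force: [-1.7, 3.7, 3.7]
finger_gap: 0.15
gripper_force: 40.0
pos [ 451.90964418 -258.76536781   83.83485975] rpy [-1.79968839e+02 -7.52488696e-02 -5.35381216e+01] t 12.725 shift/60 [-0.031  0.006  0.231]
turn/10 [-0.003 -0.008 -0.054]
[-1.66782269  3.72398587  3.67434366] [ 0.57965607  0.54685515 -0.05683265]
```

```bash
python3 -m creep '0 0 .05 0 0 0 0;0 0 0 0 0 0 0;0 0 0 0 0 0 0'; python3 -m creep '0 0 .08 0 0 0 0;0 0 0 0 0 0 0;0 0 0 0 0 0 0'
```

```text
time_s: 13.1
tool_pos: [451.9, -258.5, 82.1]
ee_rot: [-180.0, -0.0, -53.5]
ft_force: [-7.3, 8.2, 15.2]
finger_gap: 0.148
gripper_force: 40.0
time_s: 13.48
tool_pos: [451.7, -258.1, 77.1]
ee_rot: [-180.0, 0.0, -53.5]
ft_force: [-7.7, 9.2, 15.1]
finger_gap: 0.148
gripper_force: 40.0
```

```bash
python3 -m creep '-.025 0 .05 0 0 0 0;0 0 .05 0 0 0 0;0 0 0 0 0 0 0'; python3 -m creep '0 0 .04 0 0 0 0;0 0 0 0 0 0 0;0 0 0 0 0 0 0'
```

```text
time_s: 13.85
tool_pos: [451.3, -257.6, 71.3]
ee_rot: [-180.0, -0.1, -53.5]
ft_force: [-5.6, 7.1, 14.1]
finger_gap: 0.149
gripper_force: 40.0
time_s: 14.22
tool_pos: [451.3, -257.6, 68.9]
ee_rot: [-180.0, -0.1, -53.5]
ft_force: [-6.5, 7.7, 14.8]
finger_gap: 0.15
gripper_force: 40.0
```

```bash
python3 -m creep '-.015 0 .03 0 0 0 0;0 0 0 0 0 0 0;0 0 0 0 0 0 0'; python3 -m creep '0 0 .05 0 0 0 0;0 0 0 0 0 0 0;0 0 0 0 0 0 0'
```

```text
time_s: 14.6
tool_pos: [451.3, -257.5, 67.4]
ee_rot: [-180.0, -0.2, -53.5]
ft_force: [-5.5, 5.7, 14.4]
finger_gap: 0.15
gripper_force: 40.0
time_s: 14.98
tool_pos: [451.3, -257.5, 64.3]
ee_rot: [-180.0, -0.2, -53.5]
ft_force: [-4.6, 5.8, 13.6]
finger_gap: 0.151
gripper_force: 40.0
```

```bash
python3 - <<'E'
from h import *
np.set_printoptions(precision=1,suppress=True)
s=shots()
a=cv2.resize(s["top"]["img"][150:240,240:340],None,fx=3.9,fy=3.9,interpolation=3)
b=cv2.resize(s["side"]["img"][170:260,235:335],None,fx=3.9,fy=3.9,interpolation=3)
cv2.imwrite("pics/d.png",np.hstack([a,b]))
for t,z in (("wrench",52),("wrench_neck",70),("wrench_grip",70),("wrench_socket",72)):
    o=[]
    for n,p in s.items():
        for sc,xy in lm(t,p): o.append((p,xy)); print(t,n,sc,xy,atz(p,xy,z)[:2])
    if len(o)==2: print("   tri",tri(o))
# predicted px of barrel top rim (z=80 seated) & 85
for z in (80,86,92): print(z,proj(s["side"],[[478,-293.5,z],[478+28,-293.5,z],[450,-293.5,z],[478,-321.5,z]]).round(1).tolist())
E
```

```text
wrench side 0.88 [282.  210.2] [ 480.2 -265.4]
wrench_neck side 0.8 [266.4 201.3] [ 449.1 -251. ]
wrench_neck top 0.54 [286.9 194.6] [ 451.7 -254.2]
   tri [ 449.9 -253.9   72.2]
wrench_grip side 0.7 [246.  203.3] [ 405.3 -249.1]
wrench_grip top 0.69 [263.6 215.9] [ 401.9 -201.4]
   tri [ 409.1 -202.4   36.2]
wrench_socket side 0.8 [283.7 202.3] [ 483.4 -265.1]
80 [[284.8, 207.3], [297.9, 205.6], [271.5, 209.0], [288.3, 215.3]]
86 [[284.8, 204.9], [298.0, 203.2], [271.5, 206.6], [288.4, 212.9]]
92 [[284.9, 202.5], [298.1, 200.8], [271.6, 204.2], [288.5, 210.5]]
```

View pics/d.png

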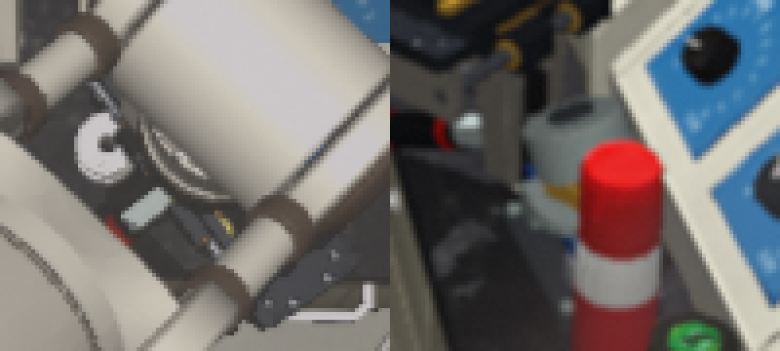

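```bash
python3 -m creep '0 0 -.2 0 0 0 0;0 0 -.3 0 0 0 0;0 0 -.3 0 0 0 0;0 0 0 0 0 0 0' 60; python3 - <<'E'
from h import *
np.set_printoptions(precision=1,suppress=True)
s=shots();T=s["top"];S=s["side"]
print("washer",atz(T,(303.0,185.3),52))
w=yellow({"img":cv2.imread("pics/top0.png")});w[:165]=0;w[210:]=0;w[:,:285]=0;w[:,325:]=0
ys,xs=np.nonzero(w>.3);q=cv2.minAreaRect(np.c_[xs,ys].astype(np.float32));print(q)
c=np.array([(425,140),(515,255),(395,330),(305,220)])/12-.5+[270,165]
P=np.array([atz(T,k,68)[:2] for k in c]);print("corners",P,P.mean(0),[np.degrees(np.arctan2(*(P[(i+1)%4]-P[i])[::-1]))%90 for i in range(4)])
g=cv2.imread("pics/top0.png")[170:205,165:205]
cv2.imwrite("pics/e.png",np.hstack([cv2.resize(g,None,fx=11,fy=11,interpolation=2),cv2.resize(S["img"][165:200,255:300],None,fx=11*40/45,fy=11,interpolation=2)[:385,:400]]))
goto(450.5,-257.5,142,-53);print(status.sense()["ft_force"])
for t in ("wrench","wrench_neck","wrench_grip","wrench_socket"):
    o=[]
    for n,p in s.items():
        for sc,xy in lm(t,p): o.append((p,xy)); print(t,n,sc,xy)
    if len(o)==2: print("   tri",tri(o))
    elif o: print(atz(o[0][0],o[0][1],100))
for n,p in s.items():
    i=p["img"].astype(int); red=(i[...,2]>120)&(i[...,1]<60)
    k,l,st,ce=cv2.connectedComponentsWithStats(red.astype(np.uint8))
    for j in range(1,k):
        if st[j,4]>3 and 230<ce[j][0]<300: print(n,st[j],ce[j])
E
```

```text
time_s: 15.98
tool_pos: [451.0, -257.7, 111.5]
ee_rot: [-180.0, -0.3, -53.5]
ft_force: [-0.7, 0.0, -3.4]
finger_gap: 0.147
gripper_force: 60.0
washer [ 477.  -293.3   52. ]
((303.7691955566406, 184.65382385253906), (13.035452842712402, 12.75810432434082), 56.30992889404297)
corners [[ 495.8 -295.9]
 [ 473.6 -313.2]
 [ 458.6 -290. ]
 [ 479.8 -272.7]] [ 477. -293.] [np.float64(37.83265665443079), np.float64(32.946016562317695), np.float64(39.31369938393709), np.float64(34.765522023598336)]
pos [ 449.7 -256.5  109.2] rpy [-180.    -0.   -53.6] t 16.075 shift/60 [ 0.  -0.  -0.5]
turn/10 [-0.  -0.  -0.1]
[ 0.   0.3 -4.1]
wrench side 0.78 [285.6 192.1]
wrench top 0.68 [344.9 197.6]
   tri [ 445.5 -366.8  168.1]
wrench_neck side 0.65 [266.1 183.7]
wrench_neck top 0.62 [288.6 191.6]
   tri [ 449.5 -254.   116.9]
wrench_grip side 0.57 [243.9 189. ]
wrench_grip top 0.74 [263.4 212.4]
   tri [ 409.6 -200.9   74.2]
wrench_socket side 0.58 [287.4 183.8]
[ 497.5 -238.7  100. ]
side [277   4   7   2   9] [279.7   4.2]
side [235 100  14   6  73] [241.4 102.7]
side [247 181   2   6   8] [247.4 183.2]
side [284 206  21  30 419] [293.7 218.6]
side [290 249   8  10  32] [293.4 252.9]
side [292 261   4   3   4] [293.5 262. ]
side [292 264   3   4   5] [293.4 265.8]
top [268 204   4   5  10] [269.5 206.3]
```

View pics/e.png

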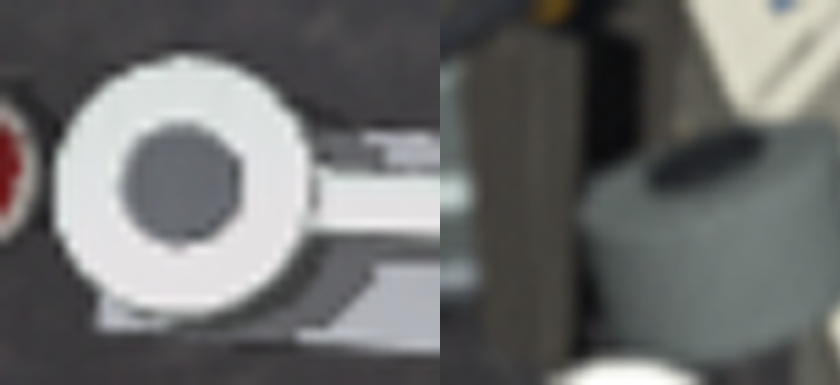

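The wrench caught on the nut's lower step and tipped handle-down in the pads. The picture shows the barrel tilted with its far side high. I'll hover over the nut and ease the grip, so the heavy barrel levels itself onto the nut.

```bash
cat > look.py <<'E'
from h import *
np.set_printoptions(precision=1,suppress=True)
s=shots()
for t in ("wrench","wrench_neck","wrench_grip"):
    o=[(p,lm(t,p)[0]) for n,p in s.items() if lm(t,p)]
    print(t,[x[0] for _,x in o], [x[1] for _,x in o], tri([(p,x[1]) for p,x in o]) if len(o)==2 else "")
q=status.sense();print(q["tool_pos"],q["ee_rot"],q["ft_force"],q["torque"],q["finger_gap"],q["gripper_force"],q["time_s"])
E
python3 -m creep '0 0 .2 0 0 0 0;0 0 .22 0 0 0 0;0 0 0 0 0 0 0' 60; python3 -m creep '0 0 0 0 0 0 0;0 0 0 0 0 0 0' 20; python3 look.py;  python3 -m creep '0 0 0 0 0 0 0;0 0 0 0 0 0 0' 10; python3 look.py
```

```text
time_s: 16.85
tool_pos: [448.5, -255.4, 81.9]
ee_rot: [180.0, 0.2, -53.6]
ft_force: [0.1, 0.1, -2.3]
finger_gap: 0.146
gripper_force: 60.0
time_s: 17.1
tool_pos: [450.0, -256.8, 84.3]
ee_rot: [-180.0, -0.1, -53.5]
ft_force: [0.5, 0.5, -3.8]
finger_gap: 0.15
gripper_force: 20.0
wrench [0.74] [array([308.2, 299.3])] 
wrench_neck [0.77, 0.46] [array([265.2, 194. ]), array([285.6, 192.4])] [ 450.4 -249.4   88.3]
wrench_grip [0.75, 0.57] [array([245.9, 196. ]), array([260.3, 212.6])] [ 413.1 -194.1   50.3]
[ 449.7 -256.4   83.9] [180.    0.  -53.5] [ 0.5  0.1 -2.9] [ 0.1  0.2 -0. ] 0.14787641119953898 19.998813271522522 17.75
time_s: 18.0
tool_pos: [449.7, -256.5, 83.9]
ee_rot: [180.0, 0.0, -53.5]
ft_force: [-0.8, 0.1, -3.2]
finger_gap: 0.15
gripper_force: 10.0
wrench [0.97] [array([283.7, 201.8])] 
wrench_neck [] [] 
wrench_grip [0.81, 0.71] [array([243.5, 195.5]), array([260.9, 215.9])] [ 406.3 -195.8   53.6]
[ 449.7 -256.5   83.9] [180.    0.  -53.5] [-1.2  0.2 -2.4] [0.2 0.1 0. ] 0.1537690817651106 9.998974353075027 18.55
```

```bash
python3 -m creep '0 0 0 0 0 0 0;0 0 0 0 0 0 0' 6; python3 -m creep '0 0 0 0 0 0 0;0 0 0 0 0 0 0' 3;python3 - <<'E'
from h import *
s=shots()
cv2.imwrite("pics/f.png",cv2.resize(s["side"]["img"][165:255,225:335],None,fx=5,fy=5,interpolation=3))
p=s["side"];print(lm("wrench_grip",p),lm("wrench",p))
for z in (80,92.6): print(proj(p,[[477,-293,z]]))
print(proj(p,[[477-.59*122,-293.2+.807*122,83]]))
E
```

```text
time_s: 18.8
tool_pos: [450.0, -256.8, 84.0]
ee_rot: [-180.0, -0.1, -53.5]
ft_force: [2.8, -3.1, -4.5]
finger_gap: 0.153
gripper_force: 6.0
time_s: 19.05
tool_pos: [450.2, -257.0, 84.3]
ee_rot: [-180.0, -0.1, -53.6]
ft_force: [1.7, -1.7, -2.5]
finger_gap: 0.149
gripper_force: 3.0
[(0.43, array([241.408 , 183.7824]))] [(0.93, array([282.5216, 210.0864]))]
[[284.22189154 207.18117964]]
[[284.40372853 202.1727585 ]]
[[241.20832689 184.43125423]]
```

View pics/f.png

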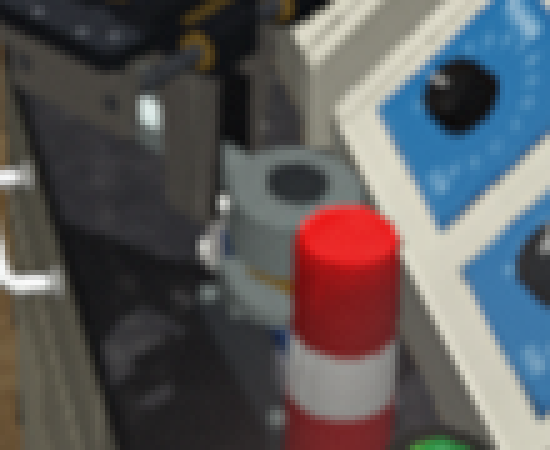

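The wrench is level again, with the barrel centred over the nut at (298,178) and a little yellow showing beneath. Now I'll lower it with a light grip.

```bash
python3 -m creep '0 0 .04 0 0 0 0;0 0 .04 0 0 0 0;0 0 0 0 0 0 0' 8; python3 -m creep '-.015 0 .03 0 0 0 0;0 0 .03 0 0 0 0;0 0 0 0 0 0 0'; python3 - <<'E'
from h import *
p=imaging.get_image("side");print(lm("wrench_grip",p),lm("wrench",p),lm("wrench_socket",p))
E
```

```text
time_s: 19.62
tool_pos: [449.3, -256.0, 78.6]
ee_rot: [180.0, 0.1, -53.5]
ft_force: [-0.1, 0.3, -1.6]
finger_gap: 0.147
gripper_force: 8.0
time_s: 20.0
tool_pos: [449.0, -255.5, 75.2]
ee_rot: [180.0, 0.0, -53.5]
ft_force: [0.7, -0.5, -0.7]
finger_gap: 0.153
gripper_force: 8.0
[(0.57, array([240.896 , 193.3824]))] [(0.96, array([283.8016, 214.8864]))] [(0.77, array([282.9824, 206.784 ]))]
```

```bash
python3 -m creep '0 0 -.03 0 0 0 0;-.03 0 0 0 0 0 0;-.02 .03 0 0 0 .2 0;.02 0 0 0 0 0 0;.03 -.06 0 0 0 -.4 0;.03 0 0 0 0 0 0;-.03 .03 0 0 0 .2 0;0 0 0 0 0 0 0' 4; python3 - <<'E'
from h import *
p=imaging.get_image("side");print(lm("wrench_grip",p),lm("wrench",p),lm("wrench_socket",p),lm("wrench_neck",p))
for z in (52,58,65): print(z,proj(p,[[477,-293.2,z],[477-.59*122,-293.2+.807*122,z+18],[477,-293.2,z+20]]).round(1).tolist())
print(status.sense()["ft_force"])
E
```

```text
time_s: 21.2
tool_pos: [449.8, -256.5, 77.7]
ee_rot: [-180.0, -0.1, -53.6]
ft_force: [2.5, -3.7, -3.0]
finger_gap: 0.153
gripper_force: 4.0
[(0.5, array([241.8176, 189.0816]))] [(0.9, array([280.8832, 214.1952]))] [(0.65, array([284.8256, 207.8976]))] [(0.63, array([264.704, 199.104]))]
52 [[283.8, 218.1], [241.3, 189.4], [284.1, 210.4]]
58 [[283.9, 215.8], [241.3, 187.1], [284.2, 208.0]]
65 [[284.0, 213.1], [241.2, 184.4], [284.3, 205.3]]
[ 3.29267407 -2.72832773 -2.96476683]
```

```bash
python3 -m creep '.01 0 .04 0 0 0 0;0 0 .04 0 0 0 0;0 0 0 0 0 0 0' 6; python3 -m creep '0 0 .03 0 0 0 0;0 0 0 0 0 0 0'; python3 - <<'E'
from h import *
p=imaging.get_image("side");print(lm("wrench_grip",p),lm("wrench",p),lm("wrench_socket",p),lm("wrench_neck",p))
cv2.imwrite("pics/g.png",cv2.resize(p["img"][165:255,225:335],None,fx=6,fy=6,interpolation=3))
print(status.sense()["ft_force"])
E
```

```text
time_s: 21.82
tool_pos: [449.4, -256.4, 72.2]
ee_rot: [180.0, 0.0, -53.6]
ft_force: [2.2, -3.1, -2.5]
finger_gap: 0.152
gripper_force: 6.0
time_s: 22.08
tool_pos: [449.4, -256.4, 70.6]
ee_rot: [180.0, 0.0, -53.5]
ft_force: [1.1, -2.4, -1.7]
finger_gap: 0.15
gripper_force: 6.0
[(0.59, array([242.3808, 192.8064]))] [(0.66, array([282.4192, 216.9984]))] [(0.73, array([286.208, 211.2  ]))] [(0.58, array([266.9056, 202.0992]))]
[ 1.18406679 -2.12192219 -2.49138743]
```

View pics/g.png

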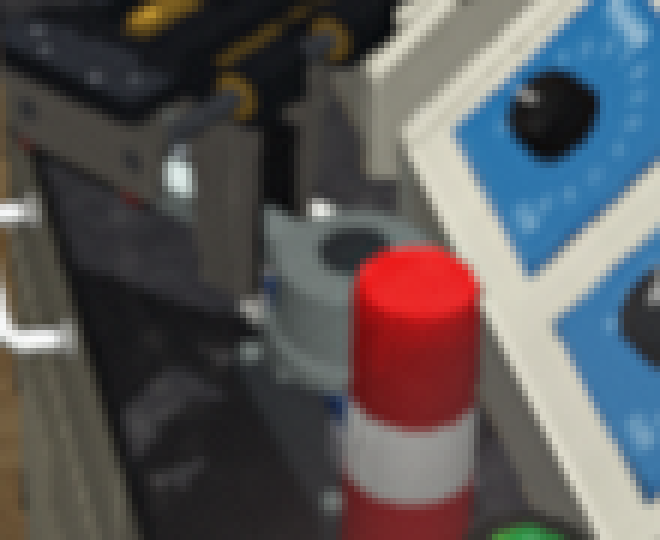

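The barrel now sits on the washer with no yellow showing. I'll release it and move to the grip.

```bash
python3 -m creep '0 0 0 0 0 0 .3;0 0 0 0 0 0 .35;0 0 -.5 0 0 0 .35;0 0 -.7 0 0 0 .35;-.65 0 0 0 0 0 .35;-.64 0 0 0 0 0 .35;0 0 0 0 0 0 .35'; python3 - <<'E'
from h import *
s=shots()
goto(404.5,-195.1,70,-53.5)
for t,z in (("wrench",52),("wrench_grip",70),("wrench_socket",72),("wrench_neck",70)):
    for n,p in s.items(): print(t,n,[(a,b.round(1),atz(p,b,z)[:2].round(1)) for a,b in lm(t,p)])
cv2.imwrite("pics/i.png",cv2.resize(s["side"]["img"][165:255,225:335],None,fx=6,fy=6,interpolation=3))
E
```

```text
time_s: 23.2
tool_pos: [402.2, -192.1, 142.1]
ee_rot: [180.0, 0.1, -53.5]
ft_force: [0.5, -0.1, -0.1]
finger_gap: 0.348
gripper_force: 0.0
pos [ 403.85847318 -194.4236141   143.01099208] rpy [-1.79991596e+02 -5.51966366e-02 -5.35325931e+01] t 23.3 shift/60 [ 0.014 -0.002  1.217]
turn/10 [-0.001 -0.006 -0.003]
wrench side [(0.58, array([281.9, 215.3]), array([ 475.4, -282.9]))]
wrench top [(0.67, array([344.2, 196.1]), array([ 453. , -389.9]))]
wrench_grip side [(0.96, array([239. , 191.5]), array([ 398.5, -202. ]))]
wrench_grip top []
wrench_socket side [(0.6, array([285.9, 214.6]), array([ 476.9, -308.1]))]
wrench_socket top [(0.59, array([303.8, 185.1]), array([ 474.2, -292.8]))]
wrench_neck side [(0.91, array([266.9, 201.9]), array([ 449.6, -253.5]))]
wrench_neck top []
```

View pics/i.png

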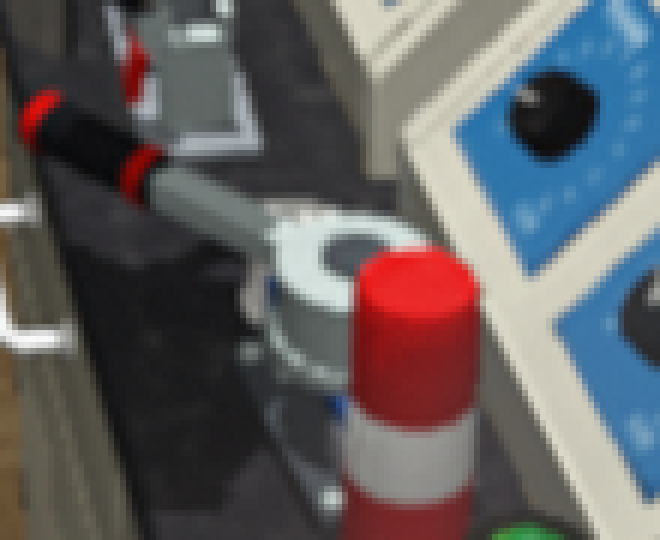

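Seen from the side, the wrench sits level on the nut with its grip free at (97,140). I'll grasp the grip.

```bash
python3 -m creep '0 0 .6 0 0 0 .35;0 0 .5 0 0 0 .35;0 0 .117 0 0 0 .35;0 0 0 0 0 0 0;0 0 0 0 0 0 0;0 0 0 0 0 0 0' 25; python3 -m creep '.005 -.142 0 0 0 .4 0;.005 -.142 0 0 0 .4 0;0 0 0 0 0 0 0';  python3 -m creep '.005 -.142 0 0 0 .4 0;0 0 0 0 0 0 0'; python3 -c "
from h import *
q=status.sense();print(q['tool_pos'],q['ee_rot'],q['ft_force'],q['torque'])"
```

```text
time_s: 24.45
tool_pos: [404.1, -194.7, 70.6]
ee_rot: [-180.0, -0.1, -53.5]
ft_force: [0.4, 0.0, -1.1]
finger_gap: 0.226
gripper_force: 25.0
time_s: 24.82
tool_pos: [418.9, -185.8, 70.5]
ee_rot: [-180.0, -0.2, -61.5]
ft_force: [0.7, -2.6, -1.9]
finger_gap: 0.229
gripper_force: 25.0
time_s: 25.08
tool_pos: [426.3, -182.4, 70.4]
ee_rot: [-180.0, -0.2, -65.4]
ft_force: [1.8, -4.7, -1.8]
finger_gap: 0.231
gripper_force: 25.0
[ 426.32837315 -182.44972401   70.43232216] [-1.79968042e+02 -1.78933072e-01 -6.54128911e+01] [ 1.80516573 -4.73270979 -1.79661058] [-0.66726324 -0.08643079  0.01044544]
```

```bash
cat > f.py <<'E'
from h import *
q=status.sense();y=np.radians(q["ee_rot"][2]);f=q["ft_force"]
print("tang %.2f rad %.2f yaw %.1f t %.2f"%(f@[np.sin(y),-np.cos(y),0],f@[np.cos(y),np.sin(y),0],q["ee_rot"][2],q["time_s"]),q["tool_pos"].round(1), "ang %.2f"%np.degrees(np.arctan2(q["tool_pos"][1]+293.2,q["tool_pos"][0]-477)))
E
python3 -m creep '.015 -.106 0 0 0 .3 0;0 0 0 0 0 0 0' >/dev/null; python3 f.py; python3 -m creep '.01 -.106 0 0 0 .3 0;0 0 0 0 0 0 0'>/dev/null; python3 f.py
```

```text
tang 1.03 rad 3.01 yaw -68.4 t 25.32 [ 431.9 -180.1   70.1] ang 111.73
tang 1.00 rad 3.05 yaw -71.4 t 25.57 [ 437.8 -177.9   69.8] ang 108.79
```

```bash
python3 -m creep '.008 -.071 0 0 0 .2 0;0 0 0 0 0 0 0' >/dev/null; python3 f.py; python3 -m creep '.008 -.071 0 0 0 .2 0;0 0 0 0 0 0 0'>/dev/null; python3 f.py; python3 -m creep '.004 -.071 0 0 0 .2 0;0 0 0 0 0 0 0'>/dev/null; python3 f.py
```

```text
tang 0.68 rad 1.38 yaw -73.4 t 25.82 [ 441.7 -176.7   69.7] ang 106.85
tang 0.31 rad -0.96 yaw -75.4 t 26.07 [ 445.8 -175.6   69.5] ang 104.86
tang 0.14 rad -2.80 yaw -77.4 t 26.32 [ 450.  -174.6   69.4] ang 102.85
```

```bash
python3 -m creep '-.008 -.071 0 0 0 .2 0;0 0 0 0 0 0 0' >/dev/null; python3 f.py; python3 -m creep '0 -.071 0 0 0 .2 0;0 0 0 0 0 0 0'>/dev/null; python3 f.py; python3 -m creep '0 -.071 0 0 0 .2 0;0 0 0 0 0 0 0'>/dev/null; python3 f.py
```

```text
tang 0.25 rad -1.30 yaw -79.4 t 26.57 [ 454.3 -173.7   69.5] ang 100.77
tang 0.88 rad -0.88 yaw -81.4 t 26.82 [ 458.4 -172.9   69.5] ang 98.78
tang 2.49 rad -1.69 yaw -83.4 t 27.07 [ 462.4 -172.4   69.5] ang 96.89
```

Tight was reached at about 99° of handle angle. I'll raise the fingers so they clear the oven front in the rest of the swing, then re-grip.

```bash
python3 -m creep '0 0 0 0 0 0 .33;0 0 0 0 0 0 .33;0 0 -.21 0 0 0 .33;0 0 0 0 0 0 .33' >/dev/null; python3 f.py; python3 -m creep '0 0 0 0 0 0 0;0 0 0 0 0 0 0;0 0 0 0 0 0 0;0 0 0 0 0 0 0' 25; python3 f.py
```

```text
tang 1.09 rad -0.39 yaw -83.5 t 27.57 [ 463.6 -172.7   83.5] ang 96.36
time_s: 28.08
tool_pos: [462.8, -172.4, 82.2]
ee_rot: [180.0, 0.0, -83.5]
ft_force: [-2.9, -0.1, 3.0]
finger_gap: 0.232
gripper_force: 25.0
tang 2.92 rad -0.22 yaw -83.5 t 28.07 [ 462.8 -172.4   82.2] ang 96.68
```

```bash
python3 -m creep '0 -.071 0 0 0 .1 0;0 0 0 0 0 0 0' >/dev/null; python3 f.py; python3 -m creep '.001 -.071 0 0 0 .1 0;0 0 0 0 0 0 0'>/dev/null; python3 f.py;  python3 -m creep '.002 -.035 0 0 0 .05 0;0 0 0 0 0 0 0'>/dev/null; python3 f.py
```

```text
tang 5.97 rad 0.71 yaw -84.6 t 28.32 [ 466.7 -172.    82. ] ang 94.87
tang 6.58 rad 0.91 yaw -85.6 t 28.57 [ 470.8 -171.7   81.9] ang 92.93
tang 3.90 rad 0.09 yaw -86.1 t 28.82 [ 473.3 -171.4   81.9] ang 91.72
```

```bash
python3 -m creep '.003 -.071 0 0 0 .1 0;0 0 0 0 0 0 0' >/dev/null; python3 f.py; python3 -m creep '.003 -.071 0 0 0 .1 0;0 0 0 0 0 0 0'>/dev/null; python3 f.py
```

```text
tang 5.50 rad 1.49 yaw -87.1 t 29.07 [ 477.4 -171.5   81.9] ang 89.80
tang 6.15 rad 1.35 yaw -88.1 t 29.32 [ 481.4 -171.4   81.8] ang 87.95
```

```bash
for i in 1 2 3; do python3 -m creep '0 0 0 0 0 0 0' >/dev/null; python3 f.py; done; python3 - <<'E'
from h import *
p=imaging.get_image("side")
print([lm(t,p) for t in("wrench_grip","wrench_neck","wrench","wrench_socket")])
t=np.radians(87.95)
print(proj(p,[[477+122*np.cos(t),-293.2+122*np.sin(t),70],[477+45*np.cos(t),-293.2+45*np.sin(t),70]]))
E
```

```text
tang 6.20 rad 1.38 yaw -88.1 t 29.45 [ 481.2 -171.4   81.7] ang 88.01
tang 6.78 rad 2.04 yaw -88.1 t 29.57 [ 481.2 -171.5   81.7] ang 88.01
tang 6.72 rad 0.50 yaw -88.1 t 29.70 [ 481.2 -171.4   81.7] ang 88.02
[[(0.62, array([273.1008, 184.2816]))], [(0.56, array([279.6032, 200.7936]))], [(0.93, array([282.9824, 219.6096]))], [(0.79, array([287.0784, 212.8128]))]]
[[272.46669056 179.86456673]
 [279.54390639 198.88497402]]
```

```bash
for i in 1 2; do python3 -m creep '0 .035 0 0 0 0 0;0 0 0 0 0 0 0' >/dev/null; python3 f.py; done;  python3 -m creep '0 .071 0 0 0 0 0;0 0 0 0 0 0 0'; python3 f.py
```

```text
tang 4.02 rad 0.89 yaw -88.1 t 30.20 [ 479.6 -171.5   81.9] ang 88.79
tang 4.39 rad 0.72 yaw -88.1 t 30.45 [ 478.  -171.5   82.3] ang 89.53
time_s: 30.7
tool_pos: [474.5, -171.7, 82.8]
ee_rot: [-179.9, -0.0, -88.0]
ft_force: [1.6, 1.0, -0.6]
finger_gap: 0.23
gripper_force: 25.0
tang -1.68 rad -0.94 yaw -88.0 t 30.70 [ 474.5 -171.7   82.8] ang 91.19
```

```bash
cat >> f.py <<'E'
d=(q["tool_pos"]-[477,-293.2,0])/1000
print("  Mz %.3f  net about nut %.3f j6 %.1f"%(q["torque"][2], d[0]*f[1]-d[1]*f[0]+q["torque"][2], q["joints"][5]))
E
python3 -m creep '0 0 0 0 0 .1 0;0 0 0 0 0 0 0' >/dev/null; python3 f.py; for i in 1 2; do python3 -m creep '.002 -.071 0 0 0 .22 0;0 0 0 0 0 0 0' >/dev/null; python3 f.py; done
```

```text
tang -2.01 rad -0.31 yaw -89.0 t 30.95 [ 474.3 -172.    82.7] ang 91.29
  Mz 0.226  net about nut -0.018 j6 145.4
tang -1.90 rad -0.42 yaw -91.2 t 31.20 [ 478.2 -171.9   82.4] ang 89.43
  Mz 0.224  net about nut -0.008 j6 147.8
tang -1.70 rad -0.28 yaw -93.4 t 31.45 [ 482.2 -171.8   82.3] ang 87.53
  Mz 0.251  net about nut 0.045 j6 150.2
```

```bash
for i in 1 2; do python3 -m creep '.002 -.053 0 0 0 .15 0;0 0 0 0 0 0 0' >/dev/null; python3 f.py; done
```

```text
tang -1.60 rad -3.76 yaw -94.9 t 31.70 [ 485.3 -171.9   82.2] ang 86.08
  Mz 0.316  net about nut 0.113 j6 151.9
tang -1.72 rad -4.30 yaw -96.5 t 31.95 [ 488.5 -172.1   82.2] ang 84.55
  Mz 0.380  net about nut 0.161 j6 153.6
```

```bash
for i in 1 2; do python3 -m creep '-.012 -.04 0 0 0 .12 0;0 0 0 0 0 0 0' >/dev/null; python3 f.py; done
```

```text
tang -1.36 rad -3.76 yaw -97.7 t 32.20 [ 491.2 -172.2   82.3] ang 83.30
  Mz 0.358  net about nut 0.185 j6 155.0
tang -2.29 rad 0.25 yaw -98.9 t 32.45 [ 493.7 -172.5   82.5] ang 82.11
  Mz 0.406  net about nut 0.127 j6 156.4
```

```bash
python3 -m creep '-.008 -.045 0 0 0 .03 0;0 0 0 0 0 0 0;0 0 0 0 0 0 0' >/dev/null; python3 f.py; python3 - <<'E'
from h import *
p=imaging.get_image("side")
print([lm(t,p) for t in("wrench_grip","wrench_neck","wrench","wrench_socket")])
t=np.radians(81)
print(proj(p,[[477+122*np.cos(t),-293.2+122*np.sin(t),70],[477+45*np.cos(t),-293.2+45*np.sin(t),70],[477,-293.2,52],[477,-293.2,72]]))
E
```

```text
tang -0.76 rad 5.05 yaw -99.2 t 32.83 [ 495.9 -172.6   82.3] ang 81.11
  Mz 0.205  net about nut 0.115 j6 156.9
[[(0.76, array([278.3232, 180.4032]))], [(0.51, array([281.6   , 198.9888]))], [(0.78, array([284.8256, 216.8832]))], [(0.97, array([285.4912, 212.0832]))]]
[[278.8798446  179.46351355]
 [282.0581241  198.71677146]
 [283.84698761 218.10000508]
 [284.13159629 210.37817159]]
```

```bash
python3 -m creep '.012 -.035 0 0 0 .1 0;0 0 0 0 0 0 0;0 0 0 0 0 0 0' >/dev/null; python3 f.py
```

```text
tang 1.84 rad 3.44 yaw -100.1 t 33.45 [ 497.8 -172.9   82.2] ang 80.17
  Mz 0.249  net about nut 0.476 j6 157.9
```

The nut reads tight at 0.48 N m with the clutch past its first detent, so I'll stop here, ease off and let go.

```bash
python3 -m creep '0 .03 0 0 0 0 0;0 0 0 0 0 0 .28;0 0 0 0 0 0 .28' ; python3 -m creep '0 0 -.05 0 0 0 .29;0 0 -.3 0 0 0 .29;0 0 -.6 0 0 0 .3;0 0 -.9 0 0 0 .3;0 0 0 0 0 0 .3'; python3 - <<'E'
from h import *
s=shots();p=s["side"]
print([lm(t,p) for t in("wrench_grip","wrench_neck","wrench","wrench_socket")])
for n,z in (("spray_tube",0),("jar",0),("red_spool",0),("white_spool",0)):
    for m,c in s.items(): print(n,m,[(a,b.round(1),atz(c,b,z)[:2].round(1)) for a,b in lm(n,c)])
for a in(78,83,88):
    t=np.radians(a);print(a,proj(p,[[477+122*np.cos(t),-293.2+122*np.sin(t),70],[477+45*np.cos(t),-293.2+45*np.sin(t),70]]).round(1).tolist())
E
```

```text
time_s: 33.83
tool_pos: [496.0, -171.6, 82.0]
ee_rot: [179.9, 0.1, -100.2]
ft_force: [-1.6, -0.3, -0.6]
finger_gap: 0.282
gripper_force: 0.5
time_s: 34.45
tool_pos: [498.6, -173.9, 199.7]
ee_rot: [-179.5, -0.2, -100.1]
ft_force: [0.4, -0.2, -0.8]
finger_gap: 0.301
gripper_force: 0.0
[[(0.78, array([276.2752, 182.7072]))], [(0.64, array([281.4976, 197.4144]))], [(0.75, array([282.9824, 217.1904]))], [(0.91, array([286.0032, 213.1968]))]]
spray_tube side [(0.96, array([292.6, 277. ]), array([ 464.9, -414.3]))]
spray_tube top [(0.71, array([344.3, 196.2]), array([ 460.1, -402.1]))]
jar side [(0.96, array([308.3, 299.5]), array([ 477.7, -477.5]))]
jar top [(0.76, array([373.9, 187.5]), array([ 483.2, -476.3]))]
red_spool side [(0.69, array([307.3, 300.1]), array([ 475.5, -478.5]))]
red_spool top []
white_spool side [(0.55, array([276.3, 217.2]), array([ 479.7, -220.4]))]
white_spool top [(0.68, array([265.7, 188.5]), array([ 476.1, -206.7]))]
78 [[281.7, 179.4], [283.2, 198.7]]
83 [[277.0, 179.5], [281.3, 198.7]]
88 [[272.4, 179.9], [279.5, 198.9]]
```

```bash
python3 -c "
from workcell import job
print(job.finish_job())"
```

```text
the job is handed in; nothing more can be done
None
```

I handed the job in at about 34.5 s. The keeper is open, the wrench is seated on the nut and let go, and the nut is tight as far as the force readings show. I inferred the single click from the handle resting about 17° past the angle where the nut went tight, and did not observe it directly. The tube, jar and white spool were found where they stood, but the red spool was not found in the final images.

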